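# Unstack the clear boxes and pop the lower lid open

## Robot

A 6-joint arm with a two-finger parallel gripper is mounted at the origin on the work surface. World frame = base frame: x ahead of the robot, y to its left, z up, the work surface at z = 0. Lengths are in mm, angles in rad, forces in N, time in s.
With the tool pointing down it reaches from about 350 to 975 mm from the base axis. Payload 7.1 kg.
Tool frame: the origin (TCP) lies at the very end of the fingers, on their centre line; the grasp point (between the pads) lies 19 mm behind it (arm.tcp_to_grasp is the distance from the TCP to the grasp point, in mm); x points along the fingers, y is the direction in which the jaws open and shut, and the axes are right-handed (so a half turn about x gives the same grasp; the last joint's range is limited). The gripper opens to 88 mm and grips with 3 to 60 N. Pads are 20 mm wide; open, the fingers measure 115 mm over their backs; the gripper's body (75 mm by 178 mm) begins 61 mm behind the grasp point.
Start: joints at [-1.369, 0.423, 1.63, -0, 1.089, -0.019], TCP at [136.901, -609.806, 222.675] pointing down, gripper open.
Joint ranges: [-3, 3], [-0.9, 2.11], [0.09, 2.58], [-1.31, 4.45], [0.11, 2.69], [-2.54, 2.54]. Speed limits (rad/s): [2.39, 2.39, 3.01, 3.14, 3.14, 3.14].

## Interface

Orientations are given as a rotation vector (axis times angle).
In Python, from workcell import arm, vision gives the robot as it stands. The module is installed in compiled form; this text tells all that it offers.
- The arm moves only by the shell command python3 -m pendant 'ROWS' [OPENING]. ROWS is JSON, a list of rows, each a list of 4 numbers: the shift along the tool's x, y, z in mm, then the turn about the tool's x in rad. In form: [[x, y, z, turn], ...]. A call has 1 to 5 rows; each row is the pose to reach, as a shift and turn from the pose commanded when the call began, along the tool's axes at that moment; what a row does not reach only later rows make up. A row lasts 1/12 s, in which the tool goes at most 41.7 mm and 7.16 degrees, less where a joint would pass 70% of its speed; a pose out of reach is approached as far as the arm can. A call with a gripper value outside its range is refused whole. OPENING is the gripper command: -1 is shut, 1 is fully open, values between are in proportion, set as the call begins (- or left out, the last holds). The fingers move at their own pace and stop on an object; the grip force is fixed at half the most. Time passes only in rows, so rows that repeat a pose let the fingers close. It gives the time, the measured TCP pose, the force and the opening at its end, in the units of the state.
- arm.observe(): the state, without advancing time (a new reading comes with each control period).
- vision.read_camera(name): name is "scene" or "top" or "wrist"; returns a dict with "img" (480x640x3 uint8, blue, green, red), "range_z" (480x640 float32, mm along the optical axis (not along the pixel's ray), 0 where there is no reading), "intrinsics" (3x3 intrinsics, pixels), "dist_coeffs" ([k1, k2, p1, p2, k3] as OpenCV has them; the pictures are not rectified), "eye" and "orientation" of the camera in the world; the wrist camera has in their place "hand_eye" (4x4, takes a point from camera to tool coordinates, whose origin is the TCP and whose axes are the tool frame's). Camera axes: x right, y down, z forward; pixel columns grow to the right and rows downward; lengths in mm; the calibration is good to about 2 mm. A picture is of the moment at which its call begins: read the wrist's pose just before it.
- arm.close_job(): hands the job in, once; it reports no verdict.
The state is a dict: "t": time; "joints": joint angles; "dq": joint speeds; "joint_torque": joint torques, N m; "ee_pos": TCP position; "tcp_rot": TCP orientation; "ft_force": force on the tool from outside, world axes, zero at the start; "torque": the same for the moment, N m; "width": finger opening in mm.
Only numpy, scipy, OpenCV 4.12 (cv2) and the standard library are available. Lean on these libraries where they do the work, as an engineer would, in place of code of your own. Each camera call takes 0.05 s, during which the arm holds its last target. There are 200 camera calls.

## Task

Lift the upper clear box off by its carrying bar and set it down gently, upright and centred on the black rubber mat; then press the tab on the front of the lower box so that its lid pops up, and swing the lid back until it clicks fully home against its stop, keeping a light finger on it for a moment until it is still before you let go. Do not force the lid past its stop, and leave everything else where it stands.

Things in the scene. Friction and masses are not known exactly. Their poses are not given: they have to be found in the camera images.
- lower: Lower clear storage box, fixed: 100 mm deep (its x) x 140 mm wide (its y), rim 70 mm, lid top 76 mm above the panel. Origin: centre of its underside. Its x points from the clip side (roughly facing the robot) to the hinge side. Lid hinge: along its y at x = +50 mm, 70 mm up. A small stay bracket stands out on its +y side near the hinge, up to 100 mm from the middle and 155 mm high.
- clip_press (a point): Spot to press, on top of the release tab on the front of the lower box's clip. The white tab is level, 60 mm wide (box y), top 60 mm above the panel, sticking out to 103 mm in front of the box's centre; this spot is 90 mm in front of it, 32 mm out from the tab's pivot. The clip's hook stands 84 mm above the panel.
- clip (a joint): Turn of the clip (rad): 0 at rest, 0.35 pressed to its dead stop (about 11 mm down at the spot). Pressing down takes 3 to 7 N and frees the lid at about 0.12 to 0.26 (4 to 8 mm). It springs back when let go, and hooks the lid again if the lid was kept down, as by the upper box standing on it.
- lid (a joint): Angle of the lower box's lid (rad): 0 shut, 1.57 upright, grows as it opens. Unclipped, a light spring pops it up; it bobs, then floats at 0.5 to 0.9, and floats back there if let go farther open, unless clicked home. It clicks over a sprung stay (2 to 3 N at its edge, 4 to 6 at mid-lid) 0.1 before a solid stop. The stop is set anew each time between 1.7 and 2.2, not given: feel for it.
- lid_edge (a point): Middle of the free front edge of the lower box's lid, moves with it. The lid is a clear panel 100 mm (hinge to edge) x 140 mm, 6 mm thick, with side rails 4 mm high on top and a tongue 50 mm wide that sticks out 10 mm past this edge. Its edge binds on a finger that does not follow its arc. It breaks if pushed with over 30 N.
- upper: Upper clear storage box, loose, standing on the lower box's shut lid between the lid's side rails (2 mm play): 100 x 128 mm, 58 mm high, 92 mm with its carrying bar; about 0.3 kg; its own lid stays shut. Origin: centre of its underside, z up, axes as the lower box at the start.
- upper_grip (a point): Centre of the upper box's carrying bar, above the box's middle: a bar 90 mm long (box y) x 18 mm thick (box x) x 14 mm high, 85 mm above the box's underside, 20 mm clear above its top.
- mat: Flat black rubber mat fixed on the panel, 170 mm (its x) x 190 mm (its y), 3 mm thick, empty. Origin: centre of its underside.
- bowl: small stainless steel bowl, 92 mm across the rim, 42 mm high, standing upright; a bystander. Origin: centre of its underside.
- nozzle: aluminium spray nozzle, 100 mm long, lying, 38 mm across; a bystander. Origin: centre of its underside.
- plunger: black plastic plunger handle, 170 mm long, 70 mm crossbar, lying; a bystander. Origin: centre of its underside.
- cleaner: white closed bottle, 64 mm across, 190 mm tall, upright; a bystander. Origin: centre of its underside.
- jar: closed glass jar, 68 mm across, 90 mm tall, upright; a bystander. Origin: centre of its underside.
- can: closed tin can, 66 mm across, 100 mm tall, upright; a bystander. Origin: centre of its underside.
- brush: wooden scrubbing brush, 150 x 45 mm, 42 mm high, bristles down; a bystander. Origin: centre of its underside.
There are look-alikes about, which are no part of the job. What is shaped like the upper but green is not meant.

How it is judged:
By the outcome, as a careful person would: the job done as asked, in the order asked, and still so for the second after the job is handed in, with the robot touching nothing.
It also fails if it takes over 72 s, if anything falls off the work surface, if the arm or the gripper's body presses on something with over 40 N, if the wrist force passes 120 N, or if a joint passes its speed limit or range.

## Working session

There is one attempt and no reset: what is moved stays moved. The work goes in short steps, Python scripts to look and compute and a shell command to move; the robot and the scene stay as the last step left them, time stands still between calls to the robot, and variables do not carry over. Pictures are saved under pics/ and viewed, about 8 in all and at most 12, crops included, and the job is handed in when it is done.

```bash
mkdir -p pics; cat > h.py <<'E'
import numpy as np, cv2
from scipy.spatial.transform import Rotation as R
from workcell import arm, vision
def shot(name):
    s=arm.observe(); c=vision.read_camera(name); 
    K=np.array(c["intrinsics"]);D=np.array(c["dist_coeffs"])
    if name=="wrist":
        T=np.eye(4);T[:3,:3]=R.from_rotvec(s["tcp_rot"]).as_matrix();T[:3,3]=s["ee_pos"]
        T=T@np.array(c["hand_eye"])
    else:
        T=np.eye(4);o=np.array(c["orientation"]);T[:3,:3]=o if o.shape==(3,3) else R.from_rotvec(o).as_matrix() if o.shape==(3,) else R.from_quat(o).as_matrix()
        T[:3,3]=c["eye"]
    return c["img"],c["range_z"],K,D,T
def pts(z,K,D,T):
    v,u=np.mgrid[:z.shape[0],:z.shape[1]]
    p=cv2.undistortPoints(np.stack([u,v],-1).reshape(-1,1,2).astype(np.float64),K,D).reshape(-1,2)
    P=np.c_[p,np.ones(len(p))]*z.reshape(-1,1)
    return (P@T[:3,:3].T+T[:3,3]).reshape(*z.shape,3)
E
python3 - <<'E'
from h import *
for n in("scene","top"):
    c=vision.read_camera(n);print(n,c["eye"],c["orientation"],c["intrinsics"])
    im,z,K,D,T=shot(n);np.savez(n,im=im,z=z,K=K,D=D,T=T,P=pts(z,K,D,T));cv2.imwrite(f"pics/{n}.png",im)
s=arm.observe();print(s)
E
```

```text
scene [1327.84512194   10.29410272 1045.62440825] [-1.78234755 -1.8170705   0.67228032] [[557.67928304   0.         318.50534803]
 [  0.         557.67928304 237.60089829]
 [  0.           0.           1.        ]]
top [ 369.77485543   16.1214677  1455.31793222] [-2.17015281  2.1899921  -0.12168401] [[523.9248996    0.         322.5612081 ]
 [  0.         523.9248996  241.68276184]
 [  0.           0.           1.        ]]
{'t': 0.2, 'joints': array([-1.36900086e+00,  4.23538373e-01,  1.63033915e+00,  4.70677525e-06,
        1.08863245e+00, -1.89781350e-02]), 'dq': array([ 0.00121399, -0.00272569, -0.00353419, -0.00014432,  0.00057785,
        0.00069121]), 'joint_torque': array([-3.61873335e-04, -5.44512427e+01, -2.73663425e+01,  6.43078401e-02,
        2.11323303e-02, -1.08884694e-04]), 'ee_pos': array([ 136.83874522, -609.49739169,  222.22844657]), 'tcp_rot': array([ 2.10503329,  0.23429114, -2.10520184]), 'ft_force': array([-0.04321655,  0.38281788,  0.45962054]), 'torque': array([ 0.05537806, -0.02125348, -0.00148612]), 'width': 87.98606379581994}
```

View pics/scene.png

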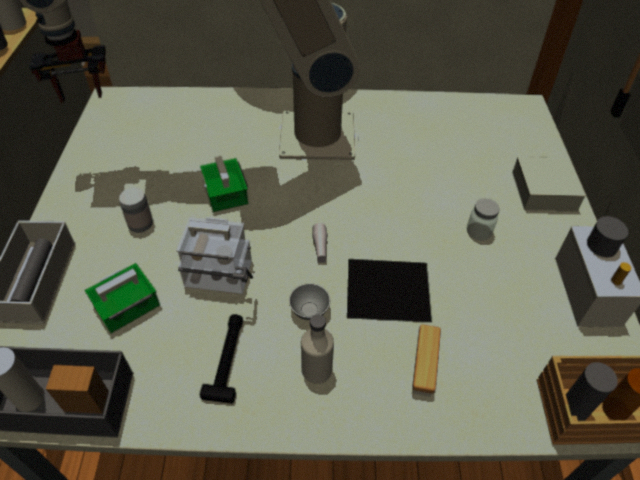

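View pics/top.png

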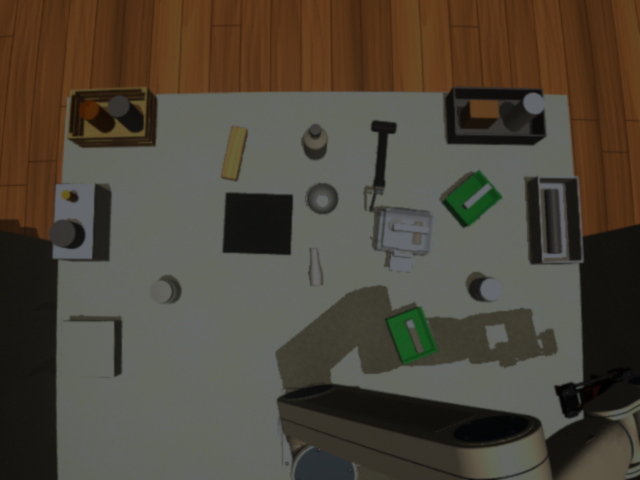

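The scene shows one clear stacked box pair: scene (215,255), top (405,232), with its white tab at top (400,263) and the bracket at (375,195). The look-alikes are the green boxes at top (470,198) and (411,335). The clear pair fits the description. The mat is at top (258,223). I'll confirm this with an enlarged crop and measure.

```bash
python3 - <<'E'
from h import *
d=np.load("top.npz");im,P=d["im"],d["P"]
cv2.imwrite("pics/crop.png",cv2.resize(np.clip(im[180:290,350:450].astype(float)*1.5,0,255).astype(np.uint8),None,fx=5,fy=5,interpolation=cv2.INTER_CUBIC))
# mat
roi=im[185:262,215:300].max(-1)<35
c,_,_,_=None,0,0,0
v,u=np.nonzero(roi);q=P[185+v,215+u];q=q[np.isfinite(q).all(1)]
r=cv2.minAreaRect(q[:,:2].astype(np.float32));print("mat",r,np.median(q,0),q[:,:2].mean(0))
s=P[185:285,355:445].reshape(-1,3)
for lo,hi in((155,185),(125,145),(84,155),(52,66),(20,50)):
    k=s[(s[:,2]>lo)&(s[:,2]<hi)]
    if len(k)>4: print(lo,hi,len(k),k.mean(0).round(1),cv2.minAreaRect(k[:,:2].astype(np.float32)))
print(np.histogram(s[:,2],bins=range(-10,200,10)))
E
```

```text
mat ((509.66046142578125, 139.597412109375), (256.38568115234375, 271.1524353027344), 88.03797149658203) [561.8171819  172.15933439   2.66438751] [561.35697631 172.26457187]
155 185 280 [ 525.8 -226.3  167.1] ((526.0620727539062, -227.04014587402344), (92.44123077392578, 18.676267623901367), 83.5499267578125)
125 145 1790 [ 530.4 -220.6  133.9] ((553.597412109375, -210.24639892578125), (163.7205810546875, 157.38729858398438), 83.05658721923828)
84 155 1953 [ 529.9 -217.4  131.2] ((547.251708984375, -209.43862915039062), (163.79002380371094, 170.18101501464844), 83.05658721923828)
52 66 364 [ 449.9 -211.5   59.5] ((490.41802978515625, -185.46217346191406), (180.72540283203125, 90.38430786132812), 45.36106872558594)
20 50 73 [ 547.2 -187.2   32.1] ((564.693359375, -241.99061584472656), (201.2485809326172, 180.79055786132812), 83.23336029052734)
(array([3109, 2780,   24,   33,   29,   11,  210,  203,  255,  124,   36,
         36,   18,  162, 1578,   68,    5,  230,   47,    0]), array([-10,   0,  10,  20,  30,  40,  50,  60,  70,  80,  90, 100, 110,
       120, 130, 140, 150, 160, 170, 180, 190]))
```

View pics/crop.png

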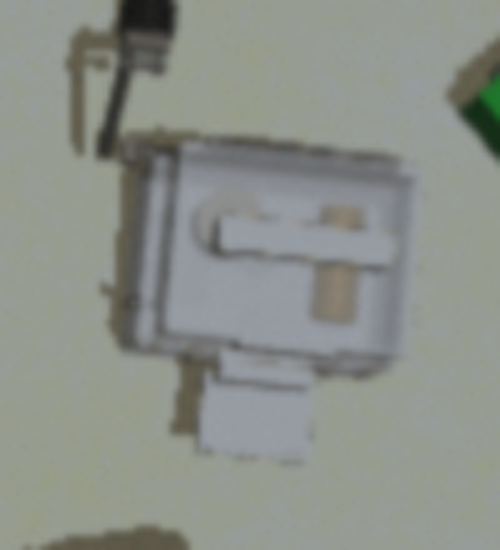

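The crop confirms it: clear upper box with a white bar at crop (310,240), white tab at (255,410), bracket at upper left (110,140). Next come the mat, the bystanders and the tool axes.

```bash
cat >> h.py <<'E'
def rel(tgt, yaw=None):
    """shift in tool axes to reach TCP world tgt; yaw = wanted world angle (deg) of tool y (mod 180)"""
    s=arm.observe();M=R.from_rotvec(s["tcp_rot"]).as_matrix();d=M.T@(np.array(tgt)-s["ee_pos"])
    out=[d.round(1).tolist()]
    if yaw is not None:
        w=np.array([np.cos(np.radians(yaw)),np.sin(np.radians(yaw)),0]);w=M.T@w
        a=np.arctan2(w[2],w[1]);a=(a+np.pi/2)%np.pi-np.pi/2;out.append(round(a,4))
    return out
E
python3 - <<'E'
from h import *
s=arm.observe();print(R.from_rotvec(s["tcp_rot"]).as_matrix().round(3))
d=np.load("top.npz");im,P=d["im"],d["P"]
m=np.zeros(im.shape[:2],np.uint8);m[185:262,215:300]=im[185:262,215:300].max(-1)<45
n,l,st,ce=cv2.connectedComponentsWithStats(m);i=1+st[1:,4].argmax();q=P[l==i][:,:2].astype(np.float32)
print("mat",st[i],q.mean(0),cv2.minAreaRect(q))
for n,(u,v) in dict(bowl=(322,198),cleaner=(315,135),nozzle=(316,267),plung=(381,155),plhead=(383,127),brush=(234,152),can=(485,289),jar=(164,291)).items(): print(n,P[v,u].round())
print(rel([526,-227,260],-6.45), rel([526,-227,142]))
E
```

```text
[[-0.     0.219 -0.976]
 [ 0.001 -0.976 -0.219]
 [-1.    -0.001 -0.   ]]
mat [ 223  193   69   61 3927] [561.4289  172.92995] ((510.5589904785156, 139.54953002929688), (259.7431945800781, 269.72601318359375), 87.32179260253906)
bowl [632.  -8.   2.]
cleaner [759.  11. 186.]
nozzle [437.  11.  28.]
plung [ 750. -174.   25.]
plhead [ 831. -182.   24.]
brush [757. 236.  41.]
can [ 371. -432.   98.]
jar [374. 408.  93.]
[[-37.5, -288.0, -463.5], np.float64(-1.2375)] [[80.5, -287.9, -463.5]]
```

```bash
python3 -m pendant '[[-8,-60,-95,-0.12],[-8,-60,-95,-0.25],[-15,-80,-130,-0.37],[-20,-95,-155,-0.5],[-25,-100,-165,-0.6]]' 1; python3 -c "
from h import *
print(rel([526,-227,250],-6.45))
d=np.load('top.npz');im,P=d['im'],d['P'];K,D,T=d['K'],d['D'],d['T']
m=np.zeros(im.shape[:2],np.uint8);m[185:262,215:300]=im[185:262,215:300].max(-1)<45
c=cv2.boxPoints(cv2.minAreaRect(np.argwhere(cv2.morphologyEx(m,cv2.MORPH_OPEN,np.ones((3,3))))[:,::-1].astype(np.float32))).astype(float)
p=cv2.undistortPoints(c.reshape(-1,1,2),K,D).reshape(-1,2);r=np.c_[p,np.ones(4)]@T[:3,:3].T
w=T[:3,3]+r*((3-T[2,3])/r[:,2:]);print(w.round(1),w.mean(0))
"
```

```text
t: 0.62
ee_pos: [277.5, -473.2, 247.4]
tcp_rot: [1.733, 0.763, -1.732]
ft_force: [0.7, -0.1, -0.2]
width: 88.1
[[-2.2, 16.5, -349.5], np.float64(-0.6304)]
[[483.8 270.    3. ]
 [650.8 264.7   3. ]
 [641.1  76.9   3. ]
 [474.6  84.3   3. ]] [562.58595227 173.9818953    3.        ]
```

```bash
python3 -m pendant '[[-2,2,-40,-0.12],[-2,4,-80,-0.24],[-2,6,-120,-0.36],[-2,8,-160,-0.48],[-2,9,-190,-0.6]]'; python3 -c "
from h import *
print(rel([526,-227,250],-6.45))"
```

```text
t: 1.03
ee_pos: [413.7, -341.0, 249.8]
tcp_rot: [1.314, 1.138, -1.313]
ft_force: [-0.2, -0.3, 0.3]
width: 87.7
[[-0.2, 94.8, -128.8], np.float64(-0.0306)]
```

```bash
python3 -m pendant '[[0,20,-28,-0.03],[0,44,-60,-0.03],[0,68,-92,-0.03],[0,90,-122,-0.03],[0,94.8,-128.8,-0.03]]'; python3 -m pendant '[[0,0,0,0]]'; python3 - <<'E'
from h import *
im,z,K,D,T=shot("wrist");P=pts(z,K,D,T)
m=(P[...,2]>155)&(P[...,2]<180)&(z>0)
n,l,st,ce=cv2.connectedComponentsWithStats(m.astype(np.uint8))
for i in range(1,n):
    if st[i,4]>200:
        k=P[l==i];print(st[i],k.mean(0),np.median(k[:,2]),cv2.minAreaRect(k[:,:2].astype(np.float32)))
cv2.imwrite("pics/w1.png",im)
print(rel([526,-227,250],-6.45))
E
```

```text
t: 1.45
ee_pos: [528.2, -226.6, 249.7]
tcp_rot: [1.296, 1.151, -1.293]
ft_force: [0.0, 0.1, 0.2]
width: 88.0
t: 1.53
ee_pos: [526.4, -228.2, 249.4]
tcp_rot: [1.294, 1.152, -1.294]
ft_force: [-0.3, 0.7, -0.4]
width: 87.7
[ 309  178   27  122 3069] [ 525.54937712 -225.09959329  167.84354747] 167.94885449293733 ((525.2048950195312, -228.1006622314453), (89.97015380859375, 18.011131286621094), 83.32526397705078)
[[-0.7, 0.5, -2.5], np.float64(-0.005)]
```

View pics/w1.png

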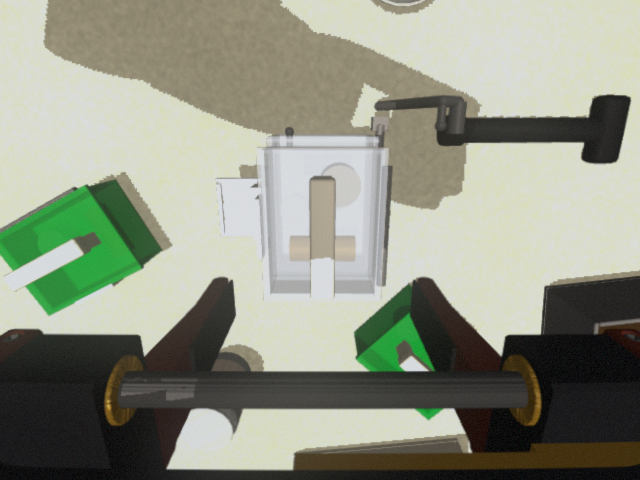

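The wrist picture shows the clear box under the tool. Its bar runs (320,180)–(322,295), the tab is at (238,207) and the bracket at (380,125). The bar agrees with the top view to 1 mm, so I'll descend and grasp.

```bash
python3 -m pendant '[[35,0,-1,0],[70,0,-1,0],[92,0,-1,0],[102,0,-1,0],[107,0,-1,0]]' && python3 -m pendant '[[0,0,0,0],[0,0,0,0],[0,0,0,0],[0,0,0,0],[0,0,0,0]]' -1 && python3 -m pendant '[[0,0,0,0],[0,0,0,0],[0,0,0,0]]' -1
```

```text
t: 2.0
ee_pos: [523.3, -229.9, 141.1]
tcp_rot: [1.298, 1.152, -1.3]
ft_force: [-0.8, 0.4, 0.1]
width: 87.8
t: 2.42
ee_pos: [525.8, -229.3, 143.8]
tcp_rot: [1.297, 1.148, -1.296]
ft_force: [-0.8, 0.0, 0.4]
width: 57.7
t: 2.67
ee_pos: [525.3, -229.0, 142.9]
tcp_rot: [1.297, 1.15, -1.297]
ft_force: [-0.1, -0.6, -1.1]
width: 38.1
```

```bash
python3 -m pendant '[[0,0,0,0],[0,0,0,0],[0,0,0,0],[0,0,0,0],[0,0,0,0]]' -1 && python3 -m pendant '[[0,0,0,0],[-2,0,0,0],[-5,0,0,0],[-9,0,0,0],[-15,0,0,0]]'; python3 -c "
from h import *
print(rel([562,173.5,260],-2.5))"
```

```text
t: 3.08
ee_pos: [525.3, -229.1, 142.6]
tcp_rot: [1.297, 1.15, -1.297]
ft_force: [0.9, -0.7, -1.0]
width: 18.0
t: 3.5
ee_pos: [524.6, -228.8, 157.5]
tcp_rot: [1.297, 1.152, -1.298]
ft_force: [-1.2, -0.1, -3.7]
width: 18.0
[[-102.3, -11.2, -403.9], np.float64(-0.0764)]
```

```bash
python3 -m pendant '[[-12,0,0,0],[-35,0,0,0],[-65,0,0,0],[-90,0,-8,0],[-105,0,-25,0]]' && python3 -m pendant '[[-3,0,-30,0],[-3,-2,-65,-0.02],[-3,-4,-100,-0.04],[-3,-6,-135,-0.06],[-3,-8,-170,-0.07]]' && python3 -m pendant '[[0,0,-35,0],[0,0,-70,0],[0,0,-105,0],[0,0,-135,0],[0,0,-160,0]]'; python3 -c "
from h import *
print(rel([562,173.5,200],-2.5))"
```

```text
t: 3.92
ee_pos: [529.3, -205.7, 266.8]
tcp_rot: [1.299, 1.144, -1.296]
ft_force: [0.8, -0.4, -3.1]
width: 17.7
t: 4.33
ee_pos: [540.4, -33.0, 267.0]
tcp_rot: [1.246, 1.184, -1.245]
ft_force: [0.1, 0.3, -3.5]
width: 18.0
t: 4.75
ee_pos: [548.4, 127.6, 266.9]
tcp_rot: [1.246, 1.185, -1.244]
ft_force: [0.8, -0.2, -3.4]
width: 17.4
[[66.9, 11.3, -46.4], np.float64(-0.0053)]
```

```bash
python3 -m pendant '[[10,3,-20,0],[35,7,-35,0],[65,11,-44,0],[95,11.5,-46.4,0],[115,11.5,-46.4,0]]' && python3 -m pendant '[[7,0,0,0],[12,0,0,0],[14,0,0,0],[14,0,0,0]]';python3 - <<'E'
from h import *
im,z,K,D,T=shot("scene");P=pts(z,K,D,T);cv2.imwrite("pics/s2.png",cv2.resize(im[200:360,260:500],None,fx=3,fy=3))
s=arm.observe();print(s["ft_force"],rel([562,173.5,70],-2.5))
E
```

```text
t: 5.17
ee_pos: [561.7, 171.9, 149.2]
tcp_rot: [1.244, 1.187, -1.246]
ft_force: [-0.6, 0.5, -4.5]
width: 17.9
t: 5.5
ee_pos: [563.2, 171.1, 137.8]
tcp_rot: [1.247, 1.184, -1.245]
ft_force: [-0.4, 0.2, -4.5]
width: 17.2
[-0.06771695 -0.15918143 -4.01290161] [[68.2, -1.6, -2.2], np.float64(-0.0068)]
```

View pics/s2.png

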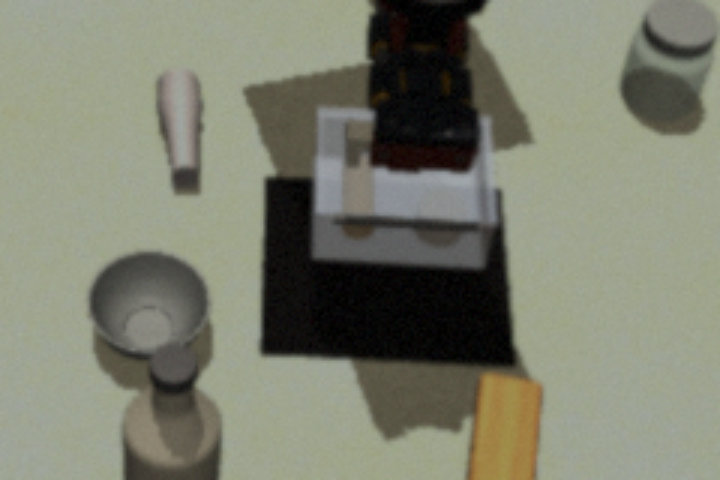

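The picture shows the box upright in the gripper at (405,190), hovering above the mat at (385,270). I'll lower it gently.

```bash
python3 -m pendant '[[20,-1,-2,0],[40,-1,-2,0],[52,-1,-2,0],[58,-1,-2,0],[61,-1,-2,0]]' && python3 -m pendant '[[2,0,0,0],[3.5,0,0,0],[5,0,0,0],[5,0,0,0]]'
```

```text
t: 5.97
ee_pos: [561.5, 173.0, 75.5]
tcp_rot: [1.246, 1.185, -1.246]
ft_force: [-0.5, -0.1, -4.6]
width: 18.0
t: 6.3
ee_pos: [561.8, 173.2, 71.1]
tcp_rot: [1.246, 1.185, -1.245]
ft_force: [-1.2, 0.3, -3.8]
width: 17.9
```

```bash
python3 -m pendant '[[1,0,0,0],[2,0,0,0],[2,0,0,0]]'; python3 -c "
from h import *
s=arm.observe();print(s['ft_force'],rel([562,173.5,70]))"
```

```text
t: 6.55
ee_pos: [562.0, 173.2, 69.7]
tcp_rot: [1.247, 1.185, -1.245]
ft_force: [-2.1, -1.3, 4.3]
width: 17.9
[-2.0778675  -1.26296887  4.28413536] [[-0.3, -0.0, -0.3]]
```

```bash
python3 -m pendant '[[0,0,0,0],[0,0,0,0],[0,0,0,0],[0,0,0,0],[0,0,0,0]]' 0.14 && python3 -m pendant '[[0,0,0,0],[-8,0,0,0],[-30,0,0,0],[-65,0,0,0],[-105,0,0,0]]' && python3 -m pendant '[[-35,0,0,0],[-70,0,0,0],[-95,0,0,0],[-95,0,0,0]]'; python3 - <<'E'
from h import *
im,z,K,D,T=shot("wrist");P=pts(z,K,D,T)
m=(P[...,2]>84)&(P[...,2]<105)&(z>0)
n,l,st,ce=cv2.connectedComponentsWithStats(m.astype(np.uint8))
for i in range(1,n):
    if st[i,4]>200: k=P[l==i];print(st[i],cv2.minAreaRect(k[:,:2].astype(np.float32)),np.median(k[:,2]))
m=((im.max(-1)<45)&(P[...,2]<8)&(P[...,2]>-3)&(z>0)).astype(np.uint8)
n,l,st,ce=cv2.connectedComponentsWithStats(m);i=1+st[1:,4].argmax();print(st[i],cv2.minAreaRect(P[l==i][:,:2].astype(np.float32)))
im,z,K,D,T=shot("top");P=pts(z,K,D,T)
cv2.imwrite("pics/t2.png",cv2.resize(im[160:300,200:460],None,fx=3,fy=3))
# top of lower: lid plane / clip
s=P[190:285,355:445].reshape(-1,3)
for lo,hi in((54,65),(68,80),(81,90)):
    k=s[(s[:,2]>lo)&(s[:,2]<hi)];
    if len(k): print(lo,len(k),np.median(k,0),cv2.minAreaRect(k[:,:2].astype(np.float32)))
E
```

```text
t: 6.97
ee_pos: [561.6, 173.2, 68.7]
tcp_rot: [1.246, 1.185, -1.246]
ft_force: [-0.4, -0.1, 0.4]
width: 47.5
t: 7.38
ee_pos: [560.0, 172.7, 173.6]
tcp_rot: [1.243, 1.187, -1.249]
ft_force: [0.8, -0.6, -0.0]
width: 50.1
t: 7.72
ee_pos: [564.4, 174.0, 275.6]
tcp_rot: [1.253, 1.18, -1.237]
ft_force: [2.0, -0.1, -0.1]
width: 50.4
[ 309  164   19   91 1681] ((560.7069091796875, 174.2205810546875), (89.36322784423828, 17.66345977783203), 87.37760925292969) 94.98344338529847
[487 316  55  19 505] ((766.1533203125, 34.273094177246094), (51.45464324951172, 13.63664436340332), 13.984322547912598) 93.77910029361357Traceback (most recent call last):
  File "<stdin>", line 8, in <module>
ValueError: attempt to get argmax of an empty sequence
```

The box sits at (560.7,174.2) with yaw −2.6°, centred on the mat within 2 mm. Next I close the fingers and head for the tab, after checking where the wrist camera sits.

```bash
python3 - <<'E'
from h import *
c=vision.read_camera("wrist");print(np.array(c["hand_eye"]).round(3))
s=arm.observe();print(s["joints"],s["ee_pos"],R.from_rotvec(s["tcp_rot"]).as_matrix().round(3))
im,z,K,D,T=shot("top");P=pts(z,K,D,T)
s=P[190:285,355:445].reshape(-1,3)
for lo,hi in((54,64),(70,79),(80,90)):
    k=s[(s[:,2]>lo)&(s[:,2]<hi)];
    if len(k): print(lo,len(k),np.median(k,0))
x=np.array([np.cos(np.radians(-6.7)),np.sin(np.radians(-6.7))]);print(rel([525-96*x[0],-228-96*x[1],160]))
E
```

```text
[[ 1.00000e-03 -2.98000e-01  9.54000e-01 -1.62005e+02]
 [ 1.00000e+00  1.00000e-03 -1.00000e-03 -9.04000e-01]
 [-1.00000e-03  9.54000e-01  2.98000e-01 -8.02670e+01]
 [ 0.00000e+00  0.00000e+00  0.00000e+00  1.00000e+00]]
[ 2.78842534e-01  3.16674348e-01  1.67232971e+00 -1.74565635e-05
  1.14984817e+00  3.28842196e-01] [561.85884475 173.23404533 270.10764397] [[ 0.003  0.999 -0.05 ]
 [ 0.001 -0.05  -0.999]
 [-1.     0.003 -0.001]]
54 320 [ 444.21071012 -214.09896242   59.5324308 ]
70 1724 [ 528.98206825 -222.30720105   75.48141267]
80 299 [ 504.13844414 -223.58325793   81.42462472]
[[108.6, -111.7, 395.9]]
```

```bash
python3 -m pendant '[[0,-10,30,-0.12],[0,-20,65,-0.24],[10,-30,100,-0.36],[20,-40,140,-0.48],[30,-50,180,-0.6]]' -1 ; python3 -c "
from h import *
print(rel([430,-217,130],83.3))"
```

```text
t: 8.28
ee_pos: [502.5, 1.0, 238.1]
tcp_rot: [0.798, 1.422, -0.801]
ft_force: [0.8, -0.1, -0.3]
width: 19.9
[[108.4, -174.7, 149.0], np.float64(-0.9086)]
```

```bash
python3 -m pendant '[[8,-25,20,-0.12],[16,-50,42,-0.24],[25,-75,64,-0.36],[35,-100,86,-0.48],[45,-125,107,-0.6]]' ; python3 -c "
from h import *
print(rel([430,-217,130],83.3))"
```

```text
t: 8.7
ee_pos: [451.3, -152.1, 194.2]
tcp_rot: [0.345, 1.546, -0.345]
ft_force: [0.3, -0.2, -0.1]
width: 0.3
[[64.2, -67.7, 8.5], np.float64(-0.3229)]
```

```bash
python3 -m pendant '[[10,-20,3,-0.12],[22,-40,6,-0.24],[34,-58,8.5,-0.323],[44,-67,8.5,-0.323],[44,-67.7,8.5,-0.323]]' ; python3 -m pendant '[[0,0,0,0],[0,0,0,0]]'; python3 - <<'E'
from h import *
im,z,K,D,T=shot("wrist");P=pts(z,K,D,T);cv2.imwrite("pics/w3.png",im)
s=arm.observe();print(s["ee_pos"],s["joints"][5])
a=np.radians(-6.7);B=np.array([[np.cos(a),np.sin(a)],[-np.sin(a),np.cos(a)]])
Q=P.copy();Q[...,:2]=(P[...,:2]-[525,-228])@B.T
near=(abs(Q[...,0])<140)&(abs(Q[...,1])<120)&(z>0)
for lo,hi in((56,64),(72,79),(79,88)):
    m=near&(Q[...,2]>lo)&(Q[...,2]<hi)
    n,l,st,ce=cv2.connectedComponentsWithStats(m.astype(np.uint8));
    for i in range(1,n):
        if st[i,4]>150:k=Q[l==i];print(lo,st[i],cv2.minAreaRect(k[:,:2].astype(np.float32)),np.median(k[:,2]))
print(rel([430,-217,130],83.3))
E
```

```text
t: 9.12
ee_pos: [429.1, -216.0, 149.2]
tcp_rot: [0.102, 1.574, -0.098]
ft_force: [-0.2, -0.3, 0.0]
width: 0.4
t: 9.28
ee_pos: [431.8, -215.3, 152.0]
tcp_rot: [0.098, 1.569, -0.097]
ft_force: [-0.2, 1.2, 0.2]
width: 0.3
[ 432.14629674 -215.272346    152.38115958] -1.9345726798785563
56 [ 283  229   82   57 4072] ((-81.69569396972656, 0.6745185852050781), (44.79925537109375, 60.136592864990234), 0.13683632016181946) 60.05116457626488
56 [233 287  56  12 228] ((-52.294036865234375, -48.11783218383789), (6.815765380859375, 42.34843444824219), 2.7051024436950684) 59.58931738502538
56 [360 287  56  11 215] ((-52.036407470703125, 49.86030578613281), (42.81580352783203, 6.946428298950195), 86.12419891357422) 59.39955118995897
72 [ 229  303   71   32 1809] ((-38.8795051574707, -43.66865539550781), (26.106380462646484, 52.26201248168945), 0.05844683572649956) 76.32269261162273
72 [ 345  302   83   33 2043] ((-38.88784408569336, 47.13713073730469), (26.68770980834961, 62.31450271606445), 0.004140110686421394) 76.26284163329785
79 [289 289  14  16 200] ((-60.732913970947266, -19.52242088317871), (9.27679443359375, 11.024391174316406), 88.33658599853516) 83.35296546867382
79 [343 288  17  16 238] ((-60.96598434448242, 19.783964157104492), (10.666704177856445, 11.56165599822998), 0.29757317900657654) 83.41208870778951
[[22.4, -2.0, -1.9], np.float64(-0.0064)]
```

View pics/w3.png

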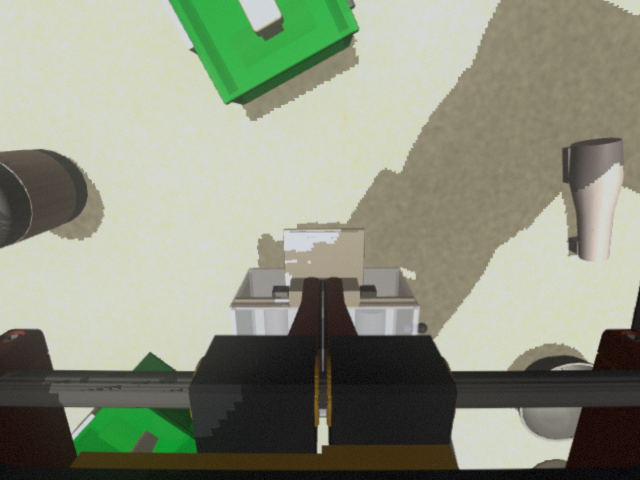

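The wrist view shows the tab at (324,252), the closed fingers at (323,285) and the box front behind them. The tool is over the tab to within 1 mm, so I'll press.

```bash
python3 -m pendant '[[30,-1,0,0],[55,-1,0,0],[75,-1,0,0],[84,-1,0,0],[87,-1,0,0]]' ; python3 -m pendant '[[0,0,0,0],[1,0,0,0],[2,0,0,0],[3,0,0,0],[4,0,0,0]]'; python3 -m pendant '[[1,0,0,0],[2,0,0,0],[3,0,0,0]]'
```

```text
t: 9.75
ee_pos: [431.4, -216.0, 64.3]
tcp_rot: [0.097, 1.57, -0.095]
ft_force: [-0.8, 1.1, -0.1]
width: 0.6
t: 10.17
ee_pos: [432.1, -217.2, 61.8]
tcp_rot: [0.096, 1.567, -0.097]
ft_force: [0.1, 0.5, -0.8]
width: 0.8
t: 10.42
ee_pos: [431.8, -217.1, 58.4]
tcp_rot: [0.096, 1.568, -0.097]
ft_force: [-0.2, 0.6, 3.9]
width: 0.6
```

```bash
python3 -m pendant '[[1,0,0,0],[2,0,0,0],[3,0,0,0],[3,0,0,0]]'; python3 -m pendant '[[1,0,0,0],[2,0,0,0],[2,0,0,0]]'; cat > lid.py <<'E'
from h import *
O=np.array([524.2,-227.3]);a=np.radians(-6.7);B=np.array([[np.cos(a),np.sin(a)],[-np.sin(a),np.cos(a)]])
def box(P): Q=P.copy();Q[...,:2]=(P[...,:2]-O)@B.T;return Q
def lidang(cam,zmin=80):
    im,z,K,D,T=shot(cam);Q=box(pts(z,K,D,T))
    m=(z>0)&(abs(Q[...,1])<68)&(Q[...,2]>zmin)&(Q[...,0]>-70)&(Q[...,0]<110)&(Q[...,2]<185)
    q=Q[m];th=np.arctan2(q[:,2]-70,50-q[:,0]);r=np.hypot(q[:,2]-70,50-q[:,0])
    k=(r>30)&(r<115);h,e=np.histogram(th[k],bins=np.arange(0,2.5,.05));i=h.argsort()[-4:][::-1]
    print(cam,[(round(e[j],2),int(h[j])) for j in i]);return im
def tip():
    s=arm.observe();b=box(np.array(s["ee_pos"])[None])[0];print("t",round(s["t"],2),"tip box",b.round(1),"F",s["ft_force"].round(1));return b
E
python3 -c "
from lid import *
tip();lidang('top');lidang('scene')"
```

```text
t: 10.75
ee_pos: [432.0, -217.1, 55.2]
tcp_rot: [0.096, 1.568, -0.097]
ft_force: [0.2, 0.3, 5.6]
width: 0.6
t: 11.0
ee_pos: [432.2, -217.2, 53.3]
tcp_rot: [0.096, 1.568, -0.097]
ft_force: [0.2, 0.9, 6.6]
width: 0.6
t 11.0 tip box [-92.6  -0.7  53.3] F [0.2 0.9 6.6]
top [(np.float64(0.45), 257), (np.float64(0.4), 210), (np.float64(0.5), 170), (np.float64(0.55), 71)]
scene [(np.float64(0.7), 648), (np.float64(0.65), 575), (np.float64(0.75), 317), (np.float64(0.8), 190)]
```

The lid has popped up. I'll release the tab and let the lid settle.

```bash
python3 -m pendant '[[-4,0,0,0],[-10,0,0,0],[-20,0,0,0],[-35,0,0,0],[-50,0,0,0]]'; python3 -m pendant '[[-10,0,0,0],[-20,0,0,0],[-20,0,0,0],[-20,0,0,0],[-20,0,0,0]]';python3 -m pendant '[[0,0,0,0],[0,0,0,0],[0,0,0,0],[0,0,0,0],[0,0,0,0]]'; python3 -c "
from lid import *
tip();lidang('top');im=lidang('scene');cv2.imwrite('pics/s4.png',cv2.resize(im[170:330,130:330],None,fx=3.5,fy=3.5))"
```

```text
t: 11.52
ee_pos: [430.9, -216.6, 103.7]
tcp_rot: [0.097, 1.57, -0.096]
ft_force: [-0.2, -0.5, 0.3]
width: 0.6
t: 11.93
ee_pos: [431.3, -216.8, 122.8]
tcp_rot: [0.097, 1.569, -0.096]
ft_force: [-1.1, 0.3, 0.3]
width: 0.4
t: 12.35
ee_pos: [431.5, -216.9, 122.9]
tcp_rot: [0.097, 1.569, -0.096]
ft_force: [-0.4, 0.2, -0.1]
width: 0.5
t 12.35 tip box [-93.2  -0.5 122.9] F [-0.4  0.2 -0.1]
top [(np.float64(0.8), 248), (np.float64(0.85), 204), (np.float64(0.9), 127), (np.float64(0.75), 53)]
scene [(np.float64(0.8), 698), (np.float64(0.85), 594), (np.float64(0.9), 283), (np.float64(0.75), 143)]
```

View pics/s4.png

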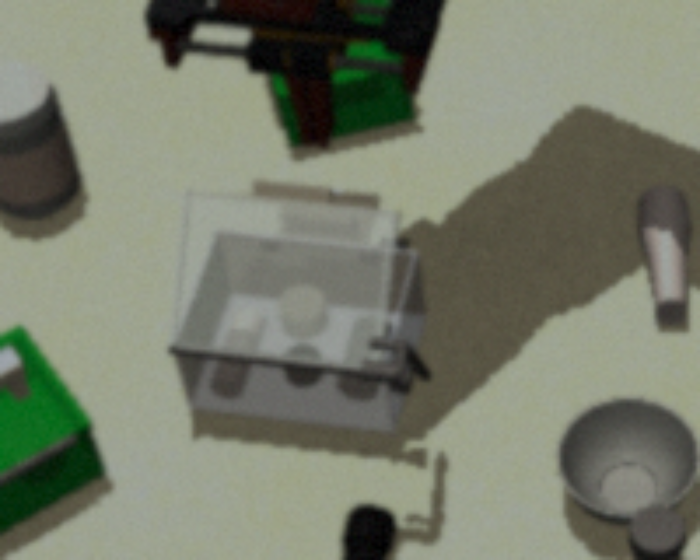

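The lid floats at about 0.8 rad, its free edge at (290,200) in the crop, with the fingers in front and clear. I'll follow its arc slowly with the tip about 20 mm below the edge.

```bash
python3 -m pendant '[[-4,0,15,0],[-8,0,28,0],[-11,0,38,0],[-11.6,0,45,0],[-11.6,0,50,0]]'; python3 -m pendant '[[-1,0,3,0],[-3,0,7,0],[-5.5,0,11,0],[-8,0,15,0],[-11,0,19.5,0]]'; python3 -c "
from lid import *
tip();lidang('top',100);lidang('scene',100)"
```

```text
t: 12.87
ee_pos: [482.1, -223.2, 134.9]
tcp_rot: [0.096, 1.568, -0.096]
ft_force: [-0.1, 0.6, -0.0]
width: 0.8
t: 13.28
ee_pos: [500.6, -225.4, 145.9]
tcp_rot: [0.097, 1.569, -0.096]
ft_force: [-0.1, 0.1, 0.5]
width: 0.1
t 13.28 tip box [-23.6  -0.9 145.9] F [-0.1  0.1  0.5]
top [(np.float64(1.1), 22), (np.float64(1.0), 20), (np.float64(0.95), 10), (np.float64(1.15), 10)]
scene [(np.float64(1.05), 699), (np.float64(1.0), 458), (np.float64(1.1), 395), (np.float64(1.15), 216)]
```

```bash
python3 -m pendant '[[0,0,4,0],[-2,0,9,0],[-4.3,0,13.7,0],[-6.2,0,18.7,0],[-8,0,23.7,0]]'; python3 -m pendant '[[-1.5,0,5.2,0],[-2.8,0,10.5,0],[-3.9,0,15.8,0],[-4.8,0,21.2,0],[-5.4,0,26.6,0]]'; python3 -m pendant '[[-0.5,0,5.5,0],[-0.7,0,10,0],[-0.7,0,13.3,0],[-0.6,0,16,0]]'; python3 -c "
from lid import *
tip();lidang('top',100);lidang('scene',100)"
```

```text
t: 13.8
ee_pos: [524.8, -228.5, 154.0]
tcp_rot: [0.096, 1.568, -0.096]
ft_force: [-0.9, 0.0, -0.8]
width: 0.3
t: 14.22
ee_pos: [551.1, -231.7, 159.2]
tcp_rot: [0.096, 1.569, -0.096]
ft_force: [-1.1, 0.2, 0.2]
width: 0.3
t: 14.55
ee_pos: [566.8, -233.6, 159.6]
tcp_rot: [0.096, 1.569, -0.096]
ft_force: [-1.4, 1.7, 0.9]
width: 0.6
t 14.55 tip box [ 43.   -1.3 159.6] F [-1.4  1.7  0.9]
top [(np.float64(1.6), 17), (np.float64(1.65), 7), (np.float64(2.4), 0), (np.float64(2.35), 0)]
scene [(np.float64(1.7), 499), (np.float64(1.65), 391), (np.float64(1.75), 262), (np.float64(1.8), 144)]
```

```bash
cat > ok.py <<'E'
import sys
from lid import *
b=tip();sys.exit(arm.observe()["ft_force"][0]<-5.5)
E
p="python3 -m pendant"; q(){ grep -q . && python3 ok.py; }
$p '[[0,0,1,0],[0,0,2.3,0],[0,0,2.3,0]]' |q && $p '[[0,0,1.3,0],[0.1,0,2.7,0],[0.1,0,2.7,0]]' |q && $p '[[0.1,0,1.3,0],[0.2,0,2.7,0],[0.2,0,2.7,0]]'|q && $p '[[0.2,0,1.3,0],[0.4,0,2.7,0],[0.4,0,2.7,0]]'|q && $p '[[0.2,0,1.3,0],[0.4,0,2.7,0],[0.4,0,2.7,0]]'|q; python3 -c "
from lid import *
lidang('scene',100)"
```

```text
t 14.9 tip box [ 44.9  -1.3 159.7] F [-0.2  0.8  0.3]
scene [(np.float64(1.7), 563), (np.float64(1.75), 303), (np.float64(1.65), 223), (np.float64(1.8), 184)]False
```

```bash
sed -i 's/sys.exit(\(.*\))$/sys.exit(int(\1))/' ok.py
p="python3 -m pendant"; q(){ grep -q . && python3 ok.py; }
$p '[[0,0,1.3,0],[0.1,0,2.7,0],[0.1,0,2.7,0]]' |q && $p '[[0.1,0,1.3,0],[0.2,0,2.7,0],[0.2,0,2.7,0]]'|q && $p '[[0.2,0,1.3,0],[0.4,0,2.7,0],[0.4,0,2.7,0]]'|q && $p '[[0.2,0,1.3,0],[0.4,0,2.7,0],[0.4,0,2.7,0]]'|q && $p '[[0.3,0,1.3,0],[0.6,0,2.7,0],[0.6,0,2.7,0]]'|q; python3 -c "
from lid import *
lidang('scene',100)"
```

```text
t 15.2 tip box [ 47.9  -1.3 159.7] F [0.  0.2 0.1]
t 15.45 tip box [ 50.6  -1.3 159.4] F [-0.6  0.9 -0.7]
t 15.7 tip box [ 53.4  -1.4 159.1] F [-0.6 -0.1  0.7]
t 15.95 tip box [ 56.   -1.4 158.6] F [-0.6  0.2 -0.2]
t 16.2 tip box [ 58.7  -1.4 158. ] F [-0.7  0.5  0.4]
scene [(np.float64(1.85), 481), (np.float64(1.9), 235), (np.float64(1.8), 167), (np.float64(1.95), 134)]
```

```bash

p="python3 -m pendant"; q(){ grep -q . && python3 ok.py; }
$p '[[0.3,0,1.3,0],[0.6,0,2.6,0],[0.6,0,2.6,0]]' |q && $p '[[0.3,0,1.3,0],[0.7,0,2.6,0],[0.7,0,2.6,0]]'|q && $p '[[0.4,0,1.3,0],[0.8,0,2.6,0],[0.8,0,2.6,0]]'|q && $p '[[0.4,0,1.3,0],[0.9,0,2.5,0],[0.9,0,2.5,0]]'|q && $p '[[0.5,0,1.3,0],[0.9,0,2.5,0],[0.9,0,2.5,0]]'|q; python3 -c "
from lid import *
lidang('scene',100)"
```

```text
t 16.5 tip box [ 61.3  -1.4 157.4] F [-0.1  0.1  1.3]
t 16.75 tip box [ 63.9  -1.4 156.7] F [-0.6  0.9  0.9]
t 17.0 tip box [ 66.5  -1.5 155.9] F [-0.3 -0.   0.8]
t 17.25 tip box [ 69.   -1.5 154.9] F [-0.  -0.2  0.1]
t 17.5 tip box [ 71.1  -1.5 154.1] F [-2.  -0.4  1.5]
scene [(np.float64(2.0), 326), (np.float64(1.95), 185), (np.float64(2.05), 153), (np.float64(2.1), 91)]
```

```bash

p="python3 -m pendant"; q(){ grep -q . && python3 ok.py; }
$p '[[0.3,0,0.8,0],[0.6,0,1.7,0],[0.6,0,1.7,0]]' |q && $p '[[0.3,0,0.8,0],[0.6,0,1.7,0],[0.6,0,1.7,0]]' |q && $p '[[0.3,0,0.8,0],[0.6,0,1.7,0],[0.6,0,1.7,0]]' |q && $p '[[0.3,0,0.8,0],[0.6,0,1.7,0],[0.6,0,1.7,0]]' |q; python3 -c "
from lid import *
lidang('scene',100)"
```

```text
t 17.8 tip box [ 73.   -1.5 153.5] F [-0.9  0.5  0.9]
t 18.05 tip box [ 74.8  -1.5 152.8] F [-1.1  0.6  1.4]
t 18.3 tip box [ 76.6  -1.5 152.1] F [-0.7 -0.4  0.2]
t 18.55 tip box [ 78.4  -1.4 151.6] F [0.6 0.5 0.3]
scene [(np.float64(2.05), 207), (np.float64(2.1), 199), (np.float64(2.0), 94), (np.float64(2.15), 92)]
```

```bash

p="python3 -m pendant"; q(){ grep -q . && python3 ok.py; }
$p '[[0.3,0,0.8,0],[0.7,0,1.6,0],[0.7,0,1.6,0]]' |q && $p '[[0.3,0,0.8,0],[0.7,0,1.6,0],[0.7,0,1.6,0]]' |q && $p '[[0.4,0,0.8,0],[0.8,0,1.6,0],[0.8,0,1.6,0]]' |q && $p '[[0.4,0,0.8,0],[0.8,0,1.6,0],[0.8,0,1.6,0]]' |q; python3 -c "
from lid import *
lidang('scene',100)"
```

```text
t 18.85 tip box [ 80.   -1.5 151. ] F [-0.   0.4 -0.8]
t 19.1 tip box [ 81.5  -1.6 150.3] F [ 0.7 -0.4  0.3]
t 19.35 tip box [ 82.9  -1.5 149.5] F [-0.4  0.1  0.9]
t 19.6 tip box [ 84.   -1.5 148.8] F [-4.9  0.   3.7]
scene [(np.float64(2.15), 169), (np.float64(2.1), 151), (np.float64(2.2), 71), (np.float64(2.05), 66)]
```

```bash

p="python3 -m pendant"; 
$p '[[0.2,0,0.5,0],[0.4,0,1,0],[0.4,0,1,0]]'>/dev/null; python3 ok.py && $p '[[0.2,0,0.5,0],[0.4,0,1,0],[0.4,0,1,0]]'>/dev/null; python3 ok.py; python3 -c "
from lid import *
im=lidang('scene',100);cv2.imwrite('pics/s5.png',cv2.resize(im[170:330,130:330],None,fx=3.5,fy=3.5))"
```

```text
t 19.9 tip box [ 84.5  -1.5 148.5] F [-6.5  1.3  7.7]
t 19.9 tip box [ 84.5  -1.5 148.5] F [-6.5  1.3  7.7]
scene [(np.float64(2.15), 173), (np.float64(2.1), 154), (np.float64(2.2), 74), (np.float64(2.05), 49)]
```

View pics/s5.png

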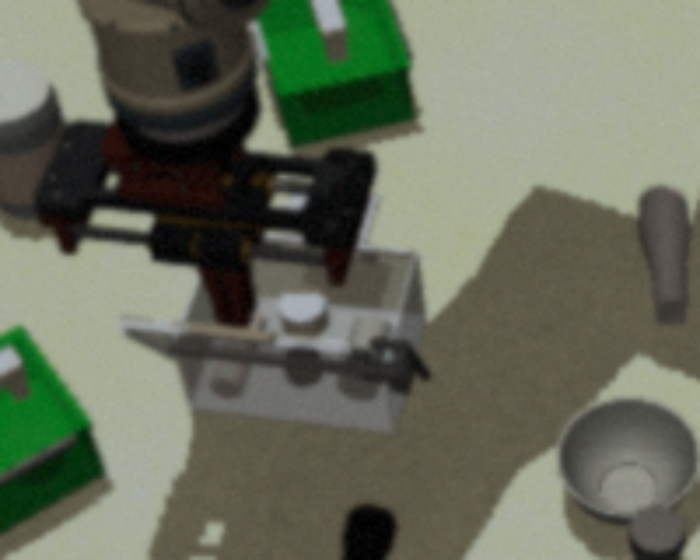

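The lid stands leaned back, edge at (130,325)–(270,330), with the finger on it. The contact is rigid (about 10 N and no further movement), well over the 2–3 N stay, so this is the stop. I'll ease to a light touch and hold.

```bash

p="python3 -m pendant"; 
$p '[[-0.2,0,-0.4,0],[-0.3,0,-0.8,0],[-0.4,0,-1.1,0],[-0.4,0,-1.1,0],[-0.4,0,-1.1,0]]'>/dev/null; python3 ok.py;  $p '[[0,0,0,0],[0,0,0,0],[0,0,0,0],[0,0,0,0],[0,0,0,0]]'>/dev/null;$p '[[0,0,0,0],[0,0,0,0],[0,0,0,0],[0,0,0,0],[0,0,0,0]]'>/dev/null; python3 ok.py; python3 -c "
from lid import *
lidang('scene',100)"
```

```text
t 20.37 tip box [ 84.2  -1.5 148.8] F [-4.2  0.7  4.1]
t 21.2 tip box [ 84.2  -1.5 148.8] F [-4.1  1.2  5.3]
scene [(np.float64(2.15), 169), (np.float64(2.1), 155), (np.float64(2.2), 76), (np.float64(2.05), 56)]
```

Held for 1 s and it is still. I'll ease off slowly and see whether the lid stays.

```bash

p="python3 -m pendant"; 
$p '[[-0.2,0,-0.5,0],[-0.4,0,-1,0],[-0.6,0,-1.5,0],[-0.8,0,-2,0],[-1,0,-2.5,0]]'>/dev/null; python3 ok.py;  $p '[[-0.5,0,-1,0],[-1,0,-3,0],[-1.5,0,-6,0],[-2,0,-10,0],[-2,0,-15,0]]'>/dev/null; python3 ok.py;python3 -c "
from lid import *
lidang('scene',100)"
```

```text
t 21.67 tip box [ 82.3  -1.6 149.7] F [-0.8 -0.2  0.8]
t 22.08 tip box [ 66.6  -1.4 151.8] F [-0.1 -1.4 -0.5]
scene [(np.float64(2.1), 207), (np.float64(2.05), 130), (np.float64(2.15), 130), (np.float64(2.2), 63)]
```

```bash

p="python3 -m pendant"; 
$p '[[-3,0,-20,0],[-15,0,-40,0],[-35,0,-60,0],[-60,0,-75,0],[-90,0,-80,0]]'; $p '[[-10,0,-10,0],[-20,0,-20,0],[-20,0,-20,0],[-20,0,-20,0],[-20,0,-20,0]]'; cat > fit.py <<'E'
from lid import *
im,z,K,D,T=shot("scene");Q=box(pts(z,K,D,T))
m=(z>0)&(abs(Q[...,1])<60)&(Q[...,2]>95)&(Q[...,0]>20)&(Q[...,0]<125)&(Q[...,2]<175)
q=Q[m];c=q[:,[0,2]];print(len(c),np.median(c,0));vx,vy,x0,y0=cv2.fitLine(c.astype(np.float32),cv2.DIST_HUBER,0,.01,.01).ravel()
print("fit angle",np.pi-np.arctan2(abs(vy),abs(vx)), "top edge",np.percentile(c[:,1],99))
cv2.imwrite("pics/s6.png",cv2.resize(im[170:350,130:450],None,fx=2.4,fy=2.4))
E
python3 fit.py;python3 -c "
from lid import *
lidang('scene',100);lidang('top',100)"
```

```text
t: 22.55
ee_pos: [507.6, -225.8, 241.1]
tcp_rot: [0.098, 1.573, -0.095]
ft_force: [0.5, 0.5, -0.4]
width: 0.4
t: 22.97
ee_pos: [491.2, -224.3, 261.2]
tcp_rot: [0.097, 1.569, -0.096]
ft_force: [-0.4, -0.0, -0.7]
width: 0.5
505 [ 97.85009332 147.64924423]
fit angle 2.0188503 top edge 169.05324738024214
scene [(np.float64(2.1), 210), (np.float64(2.05), 131), (np.float64(2.15), 129), (np.float64(2.2), 63)]
top [(np.float64(2.05), 422), (np.float64(2.1), 151), (np.float64(2.0), 90), (np.float64(2.15), 17)]
```

```bash
python3 -m pendant '[[0,0,0,0],[0,0,0,0],[0,0,0,0],[0,0,0,0],[0,0,0,0]]'; python3 fit.py;python3 -c "
from lid import *
lidang('scene',100);lidang('top',100)"
```

```text
t: 23.53
ee_pos: [491.2, -224.3, 261.6]
tcp_rot: [0.096, 1.569, -0.096]
ft_force: [0.1, -0.0, -0.5]
width: 0.3
501 [ 97.677882   147.05851737]
fit angle 2.0170321 top edge 169.4539973757719
scene [(np.float64(2.1), 207), (np.float64(2.15), 134), (np.float64(2.05), 125), (np.float64(2.2), 64)]
top [(np.float64(2.05), 430), (np.float64(2.1), 148), (np.float64(2.0), 78), (np.float64(2.15), 24)]
```

View pics/s6.png

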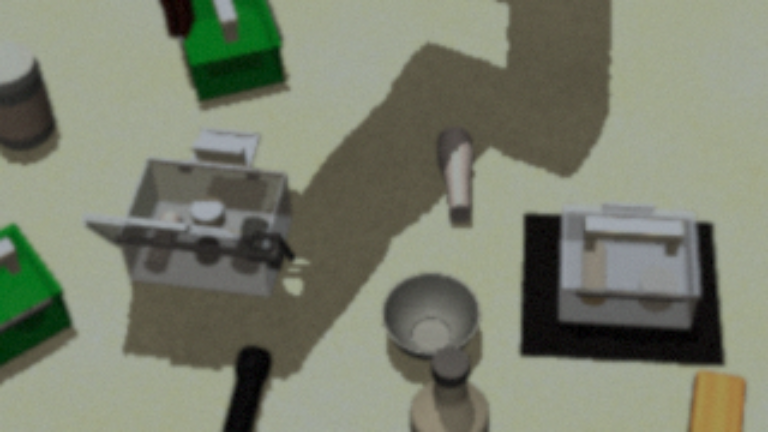

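The picture shows the lid standing back at (140,225) with nothing touching it, the clear box upright on the mat at (628,265), and the bystanders in place. The lid hasn't moved over the last 0.6 s, so I'm handing in.

```bash
python3 -c "
from h import *
arm.close_job()"
```

```text
the job is handed in; nothing more can be done
```

I moved the upper box onto the mat, pressed the tab, and swung the lid back to its stop. The job was handed in at about 24 s of robot time, with the arm clear of everything.

- **Upper box:** Set down under a light contact of about 4 N over its weight. My wrist-camera check after release put it upright at (560.7, 174.2), yaw −2.6°, within about 2 mm of the mat centre I had measured. I could not re-measure the mat from the wrist camera after placing. The last picture shows the box in the middle of the mat.
- **Tab:** The lid popped up when the tab was pressed about 7 mm at roughly 6.6 N. It settled at about 0.8 rad.
- **Lid:** I followed its arc with the closed fingers to a rigid stop at about 2.1 rad, where the peak force was about 10 N. I held a light touch of about 6 N for 1 s, then backed off slowly. For about 2 s after release the lid stayed put instead of floating back, so it is clicked home.
- **Checks that were weak or disagreed:**
    - The click itself showed only faintly in the force readings, about 2 N near 1.92 rad.
    - The lid angle estimates differ: 2.02 (line fit), 2.05 (top camera) and 2.1 (scene camera).
    - The scene reading dropped by up to 0.05 rad when I let go, then held still.
- **Bystanders:** I judged these by eye from the last picture and did not re-measure them. The bowl, nozzle, bottle, brush and green boxes show no sign of having moved.

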